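# Unlock the smithy's die chest with the T-key

### The arm

A 6-joint arm with a two-finger parallel gripper is mounted at the origin on the work surface. World frame = base frame: x ahead of the robot, y to its left, z up, the work surface at z = 0. Lengths are in m, angles in rad, forces in N, time in s.
With the tool pointing down it reaches from about 0.35 to 0.775 m from the base axis. Payload 7.3 kg.
Tool frame: the origin (TCP) lies on the centre line of the jaws, within the pads' length; the fingertips stand 17 mm ahead of it and the grasp point (between the pads) lies 2 mm behind it (robot.tip_extent is the distance from the TCP to the fingertips, in m); z points along the fingers, y is the line along which they close (so a half turn about z gives the same grasp; the last joint's range is limited). The gripper opens to 92 mm and grips with 3 to 60 N. Pads are 19 mm wide; open, the fingers measure 130 mm over their backs; the gripper's body (75 mm by 190 mm) begins 47 mm behind the grasp point.
Start: joints at [1.178, 0.342, 1.524, -0, 1.275, -0.146], TCP at [0.128, 0.509, 0.244] pointing down, gripper open.
Joint ranges: [-2.53, 2.53], [-0.77, 2.02], [0.04, 2.7], [-1, 4.14], [0.28, 2.66], [-3.11, 3.11]. Speed limits (rad/s): [2.57, 2.57, 3.14, 3.14, 3.14, 3.14].

### API

Orientations are given as [roll, pitch, yaw] about the fixed x, y, z axes, in that order (R = Rz(yaw) Ry(pitch) Rx(roll)).
In Python, from cell import robot gives the robot as it stands.
- The arm moves only by the tool step_arm, never from a script. Its argument "motion" is a list of rows, each a list of 2 entries, a list of its own where there are three numbers: the shift along the tool's x, y, z in units of 60 mm (1.0 is 60 mm), then the turn about the tool's z in rad. In form: [[[x, y, z], spin], ...]. A call has 1 to 10 rows; each row is the pose to reach, as a shift and turn from the pose commanded when the call began, along the tool's axes at that moment; what a row does not reach only later rows make up. A row lasts 1/8 s, in which the tool goes at most 62.5 mm and 10.7 degrees, less where a joint would pass 70% of its speed; a pose out of reach is approached as far as the arm can. A call with a gripper value outside its range is refused whole. "hand" is the closure in counts, from 0 (fully open) to 255 (shut), set as the call begins (left out, the last holds). The fingers move at their own pace and stop on an object; "squeeze" is the grip in N (left out, the last holds). Time passes only in rows, so rows that repeat a pose let the fingers close. It gives the time, the measured TCP pose, the force, the opening and the grip force at its end, in the units of the state.
- robot.observe(): the state, without advancing time (a new reading comes with each control period).
- robot.read_camera(name): name is "side" or "top"; returns a dict with "pixels" (400x640x3 uint8, red, green, blue), "intrinsics" (3x3 intrinsics, pixels), "xyz" and "rotation" of the camera in the world. Camera axes: x right, y up, looking along -z (the intrinsics and any distortion apply to the point x, -y, -z); pixel columns grow to the right and rows downward; lengths in m; the calibration is good to about 2 mm. A picture is of the moment at which its call begins. There is no depth.
- robot.hand_in(): hands the job in; it is judged then, once.
The state is a dict: "time": time; "qpos": joint angles; "qvel": joint speeds; "joint_efforts": joint torques, N m; "tool_pos": TCP position; "tool_rot": TCP orientation; "contact_force": force on the tool from outside, world axes, zero at the start; "torque": the same for the moment, N m; "opening": finger opening in m; "grip_force": force on a finger pad.
Only numpy, scipy, OpenCV 4.12 (cv2) and the standard library are available. Lean on these libraries where they do the work, as an engineer would, in place of code of your own. Each camera call takes 0.05 s, during which the arm holds its last target. There are 200 camera calls.

### The job

Unlock the steel die chest: take the T-key out of the timber tool block, put it through the keyhole of the lock on the chest lid, and turn it gently back and forth under light pressure until you feel it drop fully home in the barrel hidden inside. Then turn it clockwise, seen from above, to draw the bolt well clear of its keeper, as far as it goes without forcing the key against its stop, and leave the key standing in the lock. Leave the other tools standing in the block.

Things in the scene. Friction and masses are not known exactly. Their poses are not given: they have to be found in the camera images.
- key_grip (a point): Centre of the T-key's handle bar, to be gripped from above. Steel key 88 mm long, about 0.16 kg, standing upright in the tool block. The bar is 70 mm long (its y), 14 mm thick (its x), 18 mm high; below it a round 10 mm shank. z points up the key. The bar's underside is 36 mm above the block at the start, 38 mm above the lock when the key is home. Lifting it 45 mm frees it.
- key_tip (a point): The key's lower end, 79 mm straight below key_grip, same axes. The shank ends in a nose 6 mm long that tapers to 6.6 mm. Above the nose, 6 to 14 mm from the tip, two flat lugs stick out to opposite sides along the bar's direction (y): 30 mm over both, 5 mm thick. The key is the same turned by half a turn.
- key: The T-key as a whole; its origin is at key_tip.
- keyhole (a point): Centre of the keyhole at the top face of the lock's steel key plate, z up. Hole 13 x 9 mm (x, y) with two notches along its y, 8 mm wide, 36 mm over both: the key enters with its bar along this y. The plate is 5 mm thick; a black slit rubber seal below it hides the inside and gives no resistance. Once its lugs are below the plate the key can turn about z.
- barrel_face (a point): Point on the keyhole's axis 16 mm below it, at the top of the hidden barrel, where the lugs meet it (key_tip 22 mm below the keyhole). Barrel sprung: 2 N, then 1.5 N/mm, solid after 4 mm. Its slot (8 mm wide, wider amid) lies at an unseen angle, up to 0.65 rad either way from the notches. Lugs over the slot: the push falls away and the key sinks to its seat, key_tip 32 mm below the keyhole.
- bolt (a joint): Round brass bolt, 12 mm, running from the lock case to the chest's front (-x) into the keeper. Metres: 0 thrown, grows as it is drawn; 9 mm of it is in the keeper, 14 mm is fully drawn. It is geared to the barrel: turning the seated key 1.05 rad clockwise from above draws it 14 mm to a hard stop. The barrel drags about 0.1 N m, stays where left and cannot go anticlockwise from 0.
- chest: Grey steel chest, fixed, 252 x 312 mm (x, y) over the lid, lid top 110 mm above the bench; origin under its centre, x towards the hinges. On the lid, 55 mm in front of the centre, sits the lock: a steel case 72 x 64 mm (x, y), 38 mm high, the keyhole in its top. The keeper is a steel staple at the middle of the front edge, up to 32 mm above the lid.
- punch_mid (a point): Middle of a dark steel punch, 16 mm thick, 105 mm long, standing in the block 67 mm from the key at one end of the block (block's +y), its top 126 mm above the bench. To be left alone.
- drift_mid (a point): Middle of a dark steel drift, 18 mm thick, 95 mm long, standing in the block 69 mm from the key towards the block's other end, its top 116 mm above the bench. To be left alone.
- setpin_mid (a point): Middle of a dark steel pin with a 20 mm round head, 92 mm long, standing in the block beside the drift, its top 113 mm above the bench. To be left alone.

How it is judged:
By the outcome, as a careful person would: the job done as asked, in the order asked, and still so for the second after the job is handed in, with the robot touching nothing.
It also fails if it takes over 72 s, if anything falls off the work surface, if the arm or the gripper's body presses on something with over 40 N, if the wrist force passes 120 N, or if a joint passes its speed limit or range.

## Working session

There is one attempt and no reset: what is moved stays moved. The work goes in short steps, Python scripts to look and compute and a tool call to move; the robot and the scene stay as the last step left them, time stands still between calls to the robot, and variables do not carry over. Pictures are saved under pics/ and viewed, at most 10 in all, crops included, and the job is handed in when it is done.

Besides the shell and the picture viewer there is one more tool, called after "Call:" in YAML: its name, and indented under it one key for each argument. step_arm: Moves the arm, as the interface text tells. Its arguments: {"type":"object","properties":{"motion":{"type":"array"},"hand":{"type":"number"},"squeeze":{"type":"number"}},"required":["motion"]}

```bash
mkdir -p pics; ls; python3 - <<'E'
from cell import robot
import cv2
for n in ("top","side"):
    c=robot.read_camera(n); cv2.imwrite(f"pics/{n}0.png",c["pixels"][:,:,::-1]); print(n,c["intrinsics"],c["xyz"],c["rotation"],[k for k in c])
print(robot.observe())
E
```

```text
pics
top [[403.79052233   0.         317.90466135]
 [  0.         403.79052233 204.05734489]
 [  0.           0.           1.        ]] [0.3946175  0.08530987 0.90941434] [ 0.15499494 -0.01889647 -1.55437458] ['pixels', 'intrinsics', 'xyz', 'rotation']
side [[382.3821438    0.         323.27564075]
 [  0.         382.3821438  196.73343763]
 [  0.           0.           1.        ]] [0.38023536 0.55533989 0.58368002] [ 0.78877951  0.01149058 -2.86036642] ['pixels', 'intrinsics', 'xyz', 'rotation']
{'time': 0.1, 'qpos': array([ 1.17798109e+00,  3.42630013e-01,  1.52490820e+00,  1.68543644e-06,
        1.27541512e+00, -1.45973521e-01]), 'qvel': array([ 0.00116339, -0.00237855, -0.00301396, -0.00075582, -0.0019084 ,
        0.00055595]), 'joint_efforts': array([ 2.03183248e-03, -4.32007492e+01, -2.44692779e+01,  7.19808368e-02,
        5.25587308e-02, -5.27728321e-05]), 'tool_pos': array([0.12811314, 0.50877902, 0.24313105]), 'tool_rot': array([-3.14024668e+00, -1.99513223e-04,  2.89475031e+00]), 'contact_force': array([-0.11614685,  1.02069853, -0.25258227]), 'torque': array([-0.03044577,  0.01077056,  0.04305275]), 'grip_force': 0.0, 'opening': 0.09190619578006501}
```

View pics/top0.png

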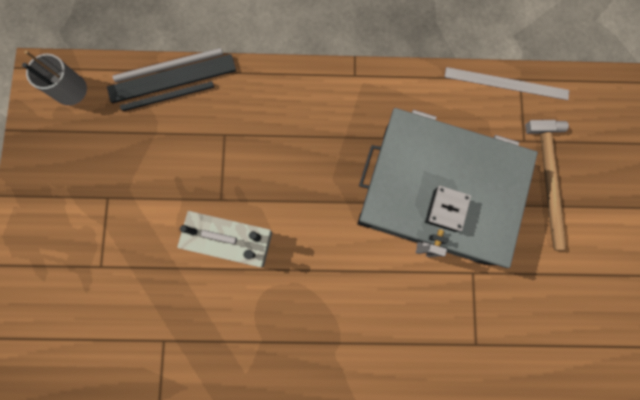

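View pics/side0.png

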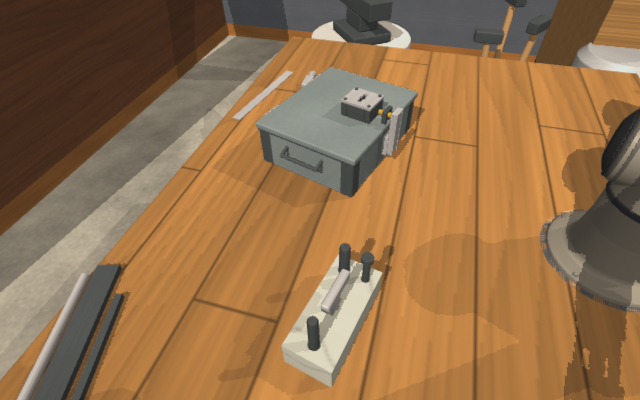

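The top view shows the block around (225,238), with the key bar at about (219,237), and the keyhole at about (450,208). In the side view the bar is at about (336,291) and the keyhole at about (362,98). I'll enlarge both.

```bash
cat > h.py <<'E'
import numpy as np, cv2
from scipy.spatial.transform import Rotation as Ro
def ray(c,uv):
    K=c["intrinsics"]; u=np.atleast_2d(uv).astype(float)
    d=np.c_[(u[:,0]-K[0,2])/K[0,0],-(u[:,1]-K[1,2])/K[1,1],-np.ones(len(u))]
    return np.array(c["xyz"]),d@Ro.from_euler("xyz",c["rotation"]).as_matrix().T
def onz(c,uv,z):
    o,d=ray(c,uv); return o+d*((z-o[2])/d[:,2])[:,None]
def tri(c1,u1,c2,u2):
    o1,d1=ray(c1,u1);o2,d2=ray(c2,u2); out=[]
    for a,b in zip(d1,d2):
        s=np.linalg.lstsq(np.c_[a,-b],o2-o1,rcond=None)[0]; p,q=o1+s[0]*a,o2+s[1]*b
        out.append([*((p+q)/2),np.linalg.norm(p-q)])
    return np.array(out)
def proj(c,P):
    K=c["intrinsics"]; p=(np.atleast_2d(P)-c["xyz"])@Ro.from_euler("xyz",c["rotation"]).as_matrix()
    return np.c_[K[0,2]-K[0,0]*p[:,0]/p[:,2],K[1,2]+K[1,1]*p[:,1]/p[:,2]]
E
python3 - <<'E'
import cv2,numpy as np
t=cv2.imread("pics/top0.png");s=cv2.imread("pics/side0.png")
def cr(im,x,y,w,h,k): return cv2.resize(im[y:y+h,x:x+w],(w*k,h*k),interpolation=cv2.INTER_CUBIC)
a=cr(t,170,200,112,75,3.5.__int__() if 0 else 3); a=cr(t,175,205,100,75,4); b=cr(t,410,170,100,75,4)
c=cr(s,280,235,112,84,1) if 0 else cr(s,280,245,100,75,4); d=cr(s,320,75,100,75,4)
cv2.imwrite("pics/crops.png",np.vstack([np.hstack([a,b]),np.hstack([c,d])]))
E
```

```text
(no output)
```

View pics/crops.png

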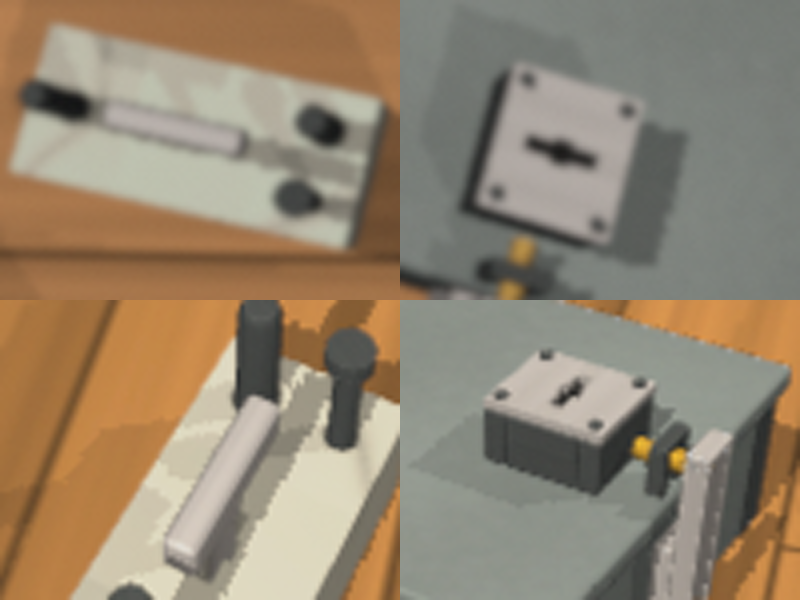

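The crops show the pinkish bar at about (218,237) in the top view. The keyhole is at about (450.5,208) in top and (363,98) in side. Next, colour masks for precise centres and angles.

```bash
python3 - <<'E'
from cell import robot
from h import *
T=robot.read_camera("top");S=robot.read_camera("side")
def comp(c,uv,f,win=40,thr=0,up=4):
    x,y=int(uv[0])-win,int(uv[1])-win
    im=cv2.resize(c["pixels"][y:y+2*win,x:x+2*win],None,fx=up,fy=up,interpolation=cv2.INTER_CUBIC).astype(int)
    m=f(im[...,0],im[...,1],im[...,2]).astype(np.uint8)
    n,l,st,ce=cv2.connectedComponentsWithStats(m)
    i=1+np.argmin(np.linalg.norm(ce[1:]-win*up,axis=1)+1e4*(st[1:,4]<150))
    pts=np.argwhere(l==i)[:,::-1].astype(np.float32)
    r=lambda p:(np.asarray(p)+.5)/up-.5+[x,y]
    return r(ce[i]),r(cv2.boxPoints(cv2.minAreaRect(pts))),r(pts)
pink=lambda R,G,B:(R>125)&(R-G>3)&(R-B<30)&(B>G-6)
dark=lambda R,G,B:(R<110)
for n,c,uv in(("bt",T,(218,237)),("bs",S,(335,290))):
    ce,bx,p=comp(c,uv,pink); print(n,ce,bx.mean(0),bx.round(1).tolist(),len(p)/16)
res={}
for n,c,uv in(("kt",T,(450,208)),("ks",S,(363,98))):
    ce,bx,p=comp(c,uv,dark,win=20,up=8); print(n,ce,bx.mean(0),bx.round(1).tolist(),len(p)/64); res[n]=(ce,bx)
    ce,bx,p=comp(c,uv,pink); print(' plate',ce,bx.mean(0),bx.round(1).tolist(),len(p)/16)
    w=onz(c,p,.148)[:,:2]; r=cv2.minAreaRect(w.astype(np.float32)*1000); print('  plate world',r)
    w=onz(c,comp(c,uv,dark,win=20,up=8)[2],.148)[:,:2]; print('  hole world',cv2.minAreaRect(w.astype(np.float32)*1000), w.mean(0))
# bar axis
for n,c,uv in(("bt",T,(218,237)),("bs",S,(335,290))):
    p=comp(c,uv,pink)[2]
    for z in (.100,.109):
        w=onz(c,p,z)[:,:2]; print(n,z,w.mean(0),cv2.minAreaRect(w.astype(np.float32)*1000))
print(tri(T,[comp(T,(218,237),pink)[0]],S,[comp(S,(335,290),pink)[0]]),tri(T,[res["kt"][0]],S,[res["ks"][0]]))
E
```

```text
bt [218.7965824  237.02492978] [217.80122662 236.68852234] [[200.4, 235.5], [201.7, 230.0], [235.2, 237.9], [233.9, 243.4]] 133.5
bs [338.91666667 290.875     ] [338.92500305 290.90000153] [[338.6, 291.1], [338.9, 290.5], [339.2, 290.7], [338.9, 291.3]] 0.375
kt [449.83214637 207.65456505] [449.72499895 207.63750052] [[440.3, 207.6], [442.2, 202.0], [459.1, 207.7], [457.3, 213.3]] 71.578125
 plate [448.97755202 208.33465099] [449.90288448 207.93942308] [[428.4, 221.6], [438.3, 185.3], [471.4, 194.3], [461.5, 230.6]] 762.875
  plate world ((511.68511962890625, -180.38427734375), (65.02686309814453, 72.2459716796875), 73.19522857666016)
  hole world ((511.7068786621094, -180.1152801513672), (33.53750228881836, 11.679118156433105), 83.89712524414062) [ 0.51175104 -0.18029906]
ks [361.85672578  97.90560121] [361.70910645  98.14683914] [[357.5, 99.4], [364.0, 94.4], [365.9, 96.9], [359.4, 101.9]] 18.0625
 plate [361.375  96.875] [361.375  96.875] [[361.4, 96.9], [361.4, 96.9], [361.4, 96.9], [361.4, 96.9]] 0.0625
  plate world ((512.4794921875, -184.90103149414062), (0.0, 0.0), 0.0)
  hole world ((510.2198181152344, -181.02813720703125), (26.936031341552734, 9.044210433959961), 69.08258819580078) [ 0.51055126 -0.18097163]
bt 0.1 [0.45097658 0.26866783] ((451.62322998046875, 270.719482421875), (68.98153686523438, 11.063014030456543), 77.84663391113281)
bt 0.109 [0.45034992 0.26662904] ((450.9894104003906, 268.65789794921875), (68.21454620361328, 10.939983367919922), 77.8465805053711)
bs 0.1 [0.44575028 0.26754692] ((445.72735595703125, 267.57586669921875), (1.0507384538650513, 0.4893834590911865), 80.95183563232422)
bs 0.109 [0.44453122 0.27290198] ((444.50872802734375, 272.9303894042969), (1.0312037467956543, 0.4802546203136444), 80.95123291015625)
[[0.44827235 0.26818451 0.1009485  0.00527563]] [[ 0.51105075 -0.18017465  0.14848249  0.00124165]]
```

```bash
python3 - <<'E'
from cell import robot
from h import *
T=robot.read_camera("top");S=robot.read_camera("side")
for x,y in((336,290),(331,296),(342,281),(325,295),(350,290),(360,90),(352,98)): print((x,y),S["pixels"][y,x])
def pca(w): 
    v=np.linalg.svd(w-w.mean(0),full_matrices=False); return np.degrees(np.arctan2(v[2][0,1],v[2][0,0]))%180,v[1]/len(w)**.5*12**.5
g=cv2.resize(T["pixels"][195:222,436:466],None,fx=8,fy=8,interpolation=cv2.INTER_CUBIC).astype(int)[...,0]
for th in(80,110,140):
    n,l,st,ce=cv2.connectedComponentsWithStats((g<th).astype(np.uint8)); i=1+np.argmax(st[1:,4]*(np.linalg.norm(ce[1:]-[112,104],axis=1)<40))
    p=(np.argwhere(l==i)[:,::-1]+.5)/8-.5+[436,195]; w=onz(T,p,.148)[:,:2]; print(th,w.mean(0),pca(w))
# lid: greenish grey
P=T["pixels"].astype(int);R,G,B=P[...,0],P[...,1],P[...,2]; print(P[150,420],P[240,480])
m=((G>=R)&(abs(B-R)<40)).astype(np.uint8); m[:95]=0;m[:,:350]=0;m[:,560:]=0
cn=max(cv2.findContours(cv2.morphologyEx(m,cv2.MORPH_OPEN,np.ones((5,5))),0,1)[0],key=cv2.contourArea)[:,0]
cn=cv2.convexHull(cn)[:,0]
w=onz(T,cn,.110)[:,:2]; print("lid",cv2.minAreaRect(w.astype(np.float32)*1000))
E
```

```text
(336, 290) [208 198 186]
(331, 296) [213 202 190]
(342, 281) [200 190 180]
(325, 295) [216 209 184]
(350, 290) [214 206 181]
(360, 90) [199 190 179]
(352, 98) [197 187 176]
80 [ 0.51177902 -0.18029064] (np.float64(73.49869532426143), array([0.02698265, 0.00657456]))
110 [ 0.5117726  -0.18030567] (np.float64(73.63209714927308), array([0.03029214, 0.00871449]))
140 [ 0.51181519 -0.18035397] (np.float64(73.78310099564729), array([0.03338392, 0.01120334]))
[129 134 129] [125 130 125]
lid ((561.8731689453125, -193.30661010742188), (309.7489318847656, 255.1900177001953), 73.12030792236328)
```

```bash
cat >> h.py <<'E'
def plan(robot,pos,yaw):
    o=robot.observe(); R=Ro.from_euler("xyz",o["tool_rot"]).as_matrix()
    s=R.T@(np.array(pos)-o["tool_pos"])/.06; d=(o["tool_rot"][2]-yaw+np.pi)%(2*np.pi)-np.pi
    print("t",round(o["time"],2),"shift",s.round(3),"spin",round(d,3))
E
python3 - <<'E'
from cell import robot
from h import *
T=robot.read_camera("top");S=robot.read_camera("side")
print(tri(T,[[218.3,236.85]],S,[[335.5,289.25]]))
for z in(.105,.109,.113): print(z,onz(S,[[335.5,289.25]],z),onz(T,[[218.3,236.85]],z))
plan(robot,(.4505,.2685,.19),np.radians(77.85))
E
```

```text
[[0.45079524 0.26872078 0.1040381  0.00045406]]
0.105 [[0.45042605 0.26928698 0.105     ]] [[0.45095445 0.26852726 0.105     ]]
0.109 [[0.44983951 0.27167732 0.109     ]] [[0.45067431 0.2676162  0.109     ]]
0.113 [[0.44925298 0.27406767 0.113     ]] [[0.45039417 0.26670514 0.113     ]]
t 0.4 shift [-6.188 -2.575  0.894] spin 1.536
```

Call:
step_arm:
  motion:
    - [[-6.19,-2.575,0.6],1.536]
    - [[-6.19,-2.575,0.6],1.536]
    - [[-6.19,-2.575,0.6],1.536]
    - [[-6.19,-2.575,0.6],1.536]
    - [[-6.19,-2.575,0.6],1.536]
    - [[-6.19,-2.575,0.6],1.536]
    - [[-6.19,-2.575,0.6],1.536]
    - [[-6.19,-2.575,0.6],1.536]
    - [[-6.19,-2.575,0.6],1.536]
    - [[-6.19,-2.575,0.6],1.536]
  hand: 100

```text
time: 1.65
tool_pos: [0.4504, 0.2688, 0.2078]
tool_rot: [3.142, -0.0, 1.362]
contact_force: [-0.2, 0.3, -0.3]
opening: 0.0559
grip_force: 0.0
```

```bash
python3 - <<'E'
from cell import robot
from h import *
t=cv2.imread("pics/top0.png");s=cv2.imread("pics/side0.png")
# block corners top face by eye -> triangulate (top crop & side view)
T=robot.read_camera("top");S=robot.read_camera("side")
cv2.imwrite("pics/hov.png",np.hstack([cv2.resize(S["pixels"][200:380,240:420,::-1],None,fx=2.2,fy=2.2),cv2.resize(s[235:385,270:400],(396*130//150+52,396))]))
print(proj(S,onz(T,[[186.5,211.5],[271,230]],.05)),proj(S,onz(T,[[186.5,211.5],[271,230]],.055)))
plan(robot,(.4507,.2685,.17),np.radians(77.85)); print(robot.observe()["opening"],robot.observe()["qpos"])
E
```

```text
[[281.02844487 349.72125314]
 [338.11969836 254.92189954]] [[281.53761174 347.28068835]
 [338.49194811 252.98985928]]
t 1.75 shift [-0.006  0.008  0.631] spin 0.003
0.05590142518653894 [3.92177679e-01 3.72748717e-01 1.58225884e+00 5.66457780e-05
 1.18636232e+00 6.00923397e-01]
```

View pics/hov.png

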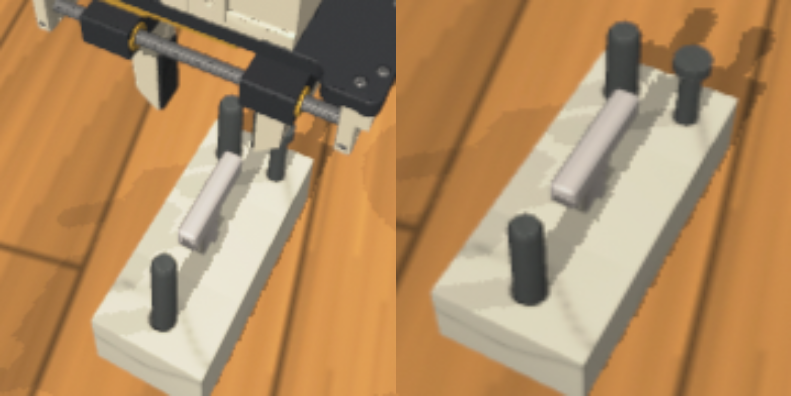

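Call:
step_arm:
  motion:
    - [[0,0,0.5],0.003]
    - [[0,0,1.0],0.003]
    - [[0,0,1.4],0.003]
    - [[0,0,1.7],0.003]
    - [[0,0,1.82],0.003]
    - [[0,0,1.82],0.003]

```text
time: 2.5
tool_pos: [0.4505, 0.2688, 0.0985]
tool_rot: [-3.141, 0.0, 1.357]
contact_force: [0.9, 0.5, 0.4]
opening: 0.056
grip_force: 0.0
```

Call:
step_arm:
  motion:
    - [[0,0,0],0]
    - [[0,0,0],0]
    - [[0,0,0],0]
    - [[0,0,0],0]
    - [[0,0,0],0]
    - [[0,0,0],0]
  hand: 255
  squeeze: 25

```text
time: 3.25
tool_pos: [0.4507, 0.2686, 0.0986]
tool_rot: [3.141, -0.0, 1.356]
contact_force: [-0.5, 0.3, 1.4]
opening: 0.0138
grip_force: 25.0
```

Call:
step_arm:
  motion:
    - [[0,0,-0.2],0]
    - [[0,0,-0.5],0]
    - [[0,0,-1.0],0]
    - [[0,0,-1.7],0]
    - [[0,0,-2.4],0]
    - [[0,0,-2.85],0]
    - [[0,0,-2.85],0]
  squeeze: 45

```text
time: 4.12
tool_pos: [0.4513, 0.2689, 0.2719]
tool_rot: [3.138, -0.003, 1.356]
contact_force: [-0.1, -0.7, -1.7]
opening: 0.0141
grip_force: 45.0
```

```bash
python3 - <<'E'
from cell import robot
from h import *
S=robot.read_camera("side")
cv2.imwrite("pics/lift.png",S["pixels"][100:400,200:500,::-1].repeat(2,0).repeat(2,1))
plan(robot,(.5113,-.1804,.25),np.radians(73.5)); print(robot.observe()["tool_pos"],robot.observe()["opening"])
E
```

```text
t 4.17 shift [-7.095  2.586  0.329] spin 0.073
[0.45052034 0.26856932 0.26994135] 0.01331370878616402
```

View pics/lift.png

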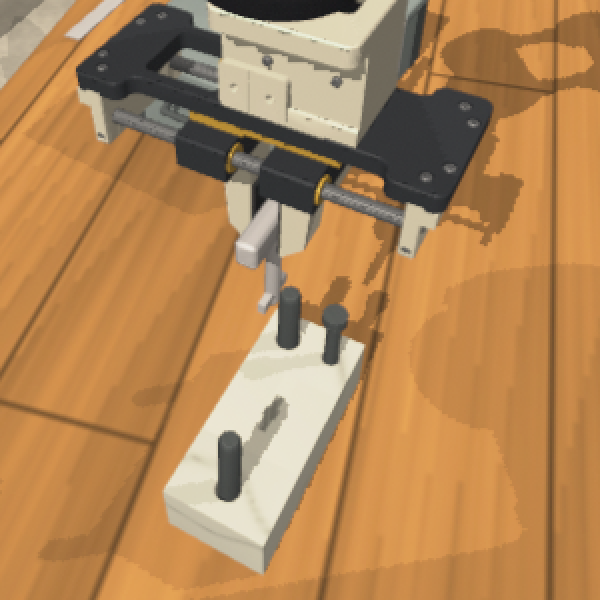

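Call:
step_arm:
  motion:
    - [[-0.4,0.15,0],0.0]
    - [[-1.2,0.44,0],0.0]
    - [[-2.1,0.77,0],0.0]
    - [[-3.0,1.09,0],0.073]
    - [[-3.9,1.42,0],0.073]
    - [[-4.8,1.75,0],0.073]
    - [[-5.7,2.08,0],0.073]
    - [[-6.5,2.37,0],0.073]
    - [[-6.9,2.51,0],0.073]
    - [[-7.095,2.586,0],0.073]

```text
time: 5.42
tool_pos: [0.5106, -0.1815, 0.2675]
tool_rot: [-3.138, -0.001, 1.281]
contact_force: [-0.2, 0.5, -1.9]
opening: 0.0135
grip_force: 45.0
```

Call:
step_arm:
  motion:
    - [[0,0,0],0]
    - [[0,0,0],0]

```text
time: 5.68
tool_pos: [0.5113, -0.1792, 0.2692]
tool_rot: [-3.141, -0.001, 1.284]
contact_force: [-0.3, -0.0, -1.5]
opening: 0.0135
grip_force: 45.0
```

```bash
python3 - <<'E'
from cell import robot
from h import *
S=robot.read_camera("side");T=robot.read_camera("top")
f=lambda c,x,y:cv2.resize(c["pixels"][y:y+100,x:x+100,::-1],(400,400),interpolation=cv2.INTER_CUBIC)
cv2.imwrite("pics/over.png",np.hstack([f(S,310,40),f(T,400,150)]))
o=robot.observe();print(o["tool_pos"],o["tool_rot"]); plan(robot,(.5113,-.1804,.25),np.radians(73.5))
p=o["tool_pos"]; print(proj(S,[p+[0,0,-.077],p+[0,0,-.05],p]),proj(S,[[.5113,-.1804,.148]]))
E
```

```text
[ 0.51138519 -0.17925063  0.2695534 ] [-3.14146239e+00 -3.13084273e-04  1.28427264e+00]
t 5.78 shift [-0.019  0.004  0.326] spin 0.001
[[362.56965183  79.3071706 ]
 [363.3734617   67.0914864 ]
 [364.97008235  42.82727361]] [[361.47255439  97.98375856]]
```

View pics/over.png

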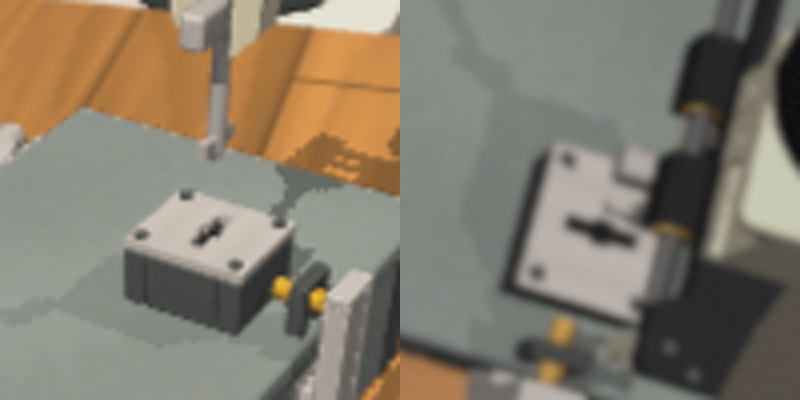

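The key hangs straight, with its lugs at about (362.5,79) in the side view, close to the prediction. I'll go down to just above the hole and compare.

Call:
step_arm:
  motion:
    - [[-0.01,0,0.2],0]
    - [[-0.01,0,0.4],0]
    - [[-0.01,0,0.55],0]
    - [[-0.01,0,0.62],0]
    - [[-0.01,0,0.62],0]
    - [[-0.01,0,0.62],0]

```text
time: 6.52
tool_pos: [0.5114, -0.1811, 0.2326]
tool_rot: [3.141, 0.0, 1.283]
contact_force: [-0.1, -0.5, -1.8]
opening: 0.0138
grip_force: 45.0
```

```bash
python3 - <<'E'
from cell import robot
from h import *
S=robot.read_camera("side");T=robot.read_camera("top")
f=lambda c,x,y:cv2.resize(c["pixels"][y:y+50,x:x+50,::-1],(400,400),interpolation=cv2.INTER_CUBIC)
o=robot.observe();p=o["tool_pos"];yw=o["tool_rot"][2];print(p,yw)
by=np.array([np.cos(yw),np.sin(yw),0])
a,b=f(S,338,60),f(T,430,185)
P=np.array([p+[0,0,-.077],p+[0,0,-.067]-by*.015,p+[0,0,-.067]+by*.015,p+[0,0,-.05],p+[0,0,-.03]])
for c,im,off in((S,a,(338,60)),(T,b,(430,185))):
    q=proj(c,P);print(q.round(1).tolist())
    for u in q: cv2.circle(im,tuple(int(v) for v in ((u-off+.5)*8)),2,(0,0,255),-1)
    u=proj(c,[[.5113,-.1804,.148]])[0]; cv2.circle(im,tuple(int(v) for v in ((u-off+.5)*8)),2,(0,255,0),-1)
cv2.imwrite("pics/near.png",np.hstack([a,b]))
E
```

```text
[ 0.51140658 -0.18113773  0.23269073] 1.2827310396320808
[[361.7, 94.6], [365.3, 87.5], [358.6, 93.5], [362.5, 83.2], [363.0, 74.4]]
[[451.7, 207.3], [461.2, 208.9], [445.8, 204.1], [456.8, 205.1], [460.8, 203.4]]
```

View pics/near.png

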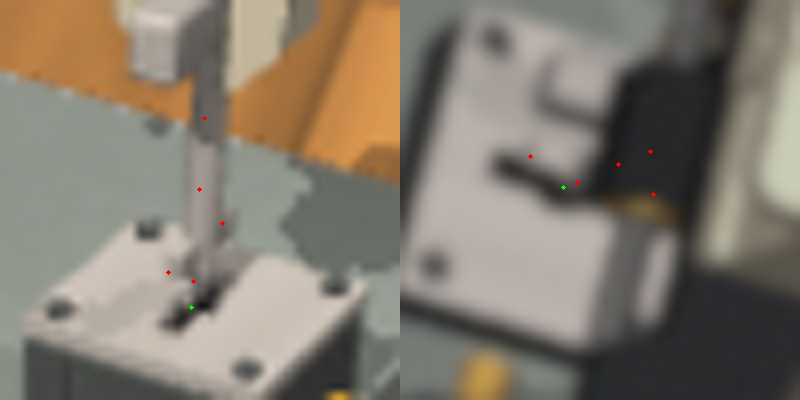

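```bash
python3 - <<'E'
from cell import robot
from h import *
S=robot.read_camera("side");T=robot.read_camera("top")
o=robot.observe();p=o["tool_pos"];yw=o["tool_rot"][2];by=np.array([np.cos(yw),np.sin(yw),0]);bx=np.array([np.sin(yw),-np.cos(yw),0]);print(p)
g=cv2.GaussianBlur(S["pixels"].astype(np.float32),(0,0),.6)[...,0]
for r in range(78,93,2): print(r,S["pixels"][r,356:372,0].tolist(), "pred",proj(S,[p+[0,0,-.077+(94.6-r)*.0027]])[0].round(1))
print("bar +y end corners top-face in T",proj(T,[p+by*.035+bx*s+[0,0,.011] for s in(-.007,.007)]+[p+by*.035-bx*.007+[0,0,-.007]]).round(1).tolist())
c=T["pixels"][188:206,440:462,0]; print(c.tolist())
E
```

```text
[ 0.51133686 -0.18109109  0.2325729 ]
78 [145, 145, 145, 144, 140, 135, 152, 148, 139, 115, 129, 149, 147, 146, 143, 149] pred [363.   75.4]
80 [146, 145, 145, 146, 142, 132, 156, 159, 149, 131, 133, 144, 145, 145, 145, 145] pred [362.8  77.8]
82 [144, 144, 144, 146, 143, 141, 159, 158, 145, 125, 133, 147, 147, 147, 145, 145] pred [362.7  80.2]
84 [146, 146, 146, 146, 143, 140, 159, 156, 142, 126, 146, 146, 146, 147, 146, 147] pred [362.5  82.6]
86 [148, 148, 148, 147, 146, 148, 161, 155, 140, 123, 139, 134, 147, 147, 148, 149] pred [362.4  84.9]
88 [97, 103, 153, 192, 176, 152, 162, 154, 134, 107, 113, 133, 149, 148, 150, 150] pred [362.2  87.2]
90 [186, 188, 198, 203, 201, 187, 155, 145, 131, 117, 155, 145, 149, 150, 150, 150] pred [362.1  89.5]
92 [204, 200, 186, 169, 161, 118, 117, 139, 131, 137, 141, 141, 140, 154, 191, 195] pred [361.9  91.8]
bar +y end corners top-face in T [[448.6, 197.3], [450.7, 189.6], [445.1, 199.1]]
[[131, 117, 124, 146, 164, 172, 171, 165, 160, 152, 144, 136, 130, 126, 122, 121, 124, 128, 131, 133, 133, 129], [118, 94, 97, 128, 160, 179, 183, 181, 177, 
[... 1062 characters left out ...]
9, 164, 154, 135, 117, 106, 101, 99, 101, 105, 100, 82, 51, 30, 29, 35, 37, 37], [180, 177, 175, 173, 171, 169, 163, 155, 144, 136, 126, 117, 108, 99, 83, 59, 38, 27, 31, 35, 38, 40], [183, 182, 178, 176, 173, 168, 167, 166, 164, 159, 154, 146, 138, 123, 96, 60, 34, 27, 31, 37, 37, 37], [183, 178, 173, 172, 167, 161, 162, 168, 172, 171, 168, 163, 158, 141, 109, 67, 34, 30, 33, 39, 38, 38], [178, 165, 150, 146, 147, 147, 154, 167, 176, 176, 173, 167, 156, 135, 101, 60, 33, 31, 35, 38, 37, 39], [170, 142, 112, 104, 112, 122, 141, 160, 172, 176, 173, 162, 143, 114, 79, 45, 31, 32, 35, 38, 38, 39], [163, 125, 82, 65, 75, 92, 115, 134, 149, 159, 161, 150, 124, 90, 59, 34, 30, 33, 36, 37, 39, 39]]
```

Comparing shank to hole, the side view puts the key about 1.5 mm too far toward -x. The top view puts it about 0.4 mm off in x and 0.8 mm off in y. I'll correct by a compromise and go down while feeling for contact.

Call:
step_arm:
  motion:
    - [[0.012,0.015,0],0]
    - [[0.012,0.015,0],0]
    - [[0.012,0.015,0.04],0]
    - [[0.012,0.015,0.08],0]
    - [[0.012,0.015,0.12],0]
    - [[0.012,0.015,0.16],0]
    - [[0.012,0.015,0.2],0]
    - [[0.012,0.015,0.2],0]

```text
time: 7.72
tool_pos: [0.5122, -0.1805, 0.2201]
tool_rot: [-3.141, -0.0, 1.283]
contact_force: [0.4, 0.0, -1.8]
opening: 0.0136
grip_force: 45.0
```

Call:
step_arm:
  motion:
    - [[0,0,0.02],0]
    - [[0,0,0.04],0]
    - [[0,0,0.06],0]
    - [[0,0,0.06],0]

```text
time: 8.22
tool_pos: [0.5123, -0.1806, 0.2166]
tool_rot: [-3.141, -0.0, 1.283]
contact_force: [0.4, -1.0, -1.7]
opening: 0.0137
grip_force: 45.0
```

Call:
step_arm:
  motion:
    - [[0,0,0.02],0]
    - [[0,0,0.04],0]
    - [[0,0,0.06],0]
    - [[0,0,0.08],0]
    - [[0,0,0.08],0]

```text
time: 8.85
tool_pos: [0.5123, -0.1805, 0.2118]
tool_rot: [-3.141, -0.0, 1.283]
contact_force: [-0.8, 0.3, -1.0]
opening: 0.0136
grip_force: 45.0
```

Call:
step_arm:
  motion:
    - [[0,0,0.02],0]
    - [[0,0,0.04],0]
    - [[0,0,0.06],0]
    - [[0,0,0.06],0]

```text
time: 9.35
tool_pos: [0.5122, -0.1806, 0.2081]
tool_rot: [-3.141, -0.0, 1.283]
contact_force: [1.1, 0.3, -1.7]
opening: 0.0135
grip_force: 45.0
```

Call:
step_arm:
  motion:
    - [[0,0,0.02],0]
    - [[0,0,0.04],0]
    - [[0,0,0.06],0]
    - [[0,0,0.08],0]
    - [[0,0,0.08],0]

```text
time: 9.98
tool_pos: [0.5123, -0.1806, 0.2036]
tool_rot: [3.141, -0.0, 1.283]
contact_force: [0.6, 0.0, 0.4]
opening: 0.0135
grip_force: 45.0
```

Call:
step_arm:
  motion:
    - [[0,0,0.015],0]
    - [[0,0,0.03],0]
    - [[0,0,0.03],0]

```text
time: 10.35
tool_pos: [0.5124, -0.1806, 0.2019]
tool_rot: [3.141, -0.0, 1.283]
contact_force: [-0.5, -0.1, 3.2]
opening: 0.0139
grip_force: 45.0
```

Contact is with the sprung barrel at about TCP z 0.204, pressing about 5 N. I'll search clockwise in small steps.

Call:
step_arm:
  motion:
    - [[0,0,0],0.06]
    - [[0,0,0],0.06]

```text
time: 10.6
tool_pos: [0.5125, -0.1807, 0.2019]
tool_rot: [3.141, -0.0, 1.223]
contact_force: [-0.5, -0.6, 1.8]
opening: 0.0135
grip_force: 45.0
```

Call:
step_arm:
  motion:
    - [[0,0,0],0.06]
    - [[0,0,0],0.06]

```text
time: 10.85
tool_pos: [0.5125, -0.1807, 0.2019]
tool_rot: [3.141, -0.0, 1.164]
contact_force: [-0.2, -0.5, 2.7]
opening: 0.0136
grip_force: 45.0
```

Call:
step_arm:
  motion:
    - [[0,0,0],0.06]
    - [[0,0,0],0.06]

```text
time: 11.1
tool_pos: [0.5125, -0.1807, 0.2018]
tool_rot: [3.141, -0.0, 1.105]
contact_force: [0.1, -0.4, 1.8]
opening: 0.0136
grip_force: 45.0
```

Call:
step_arm:
  motion:
    - [[0,0,0],0.06]
    - [[0,0,0],0.06]

```text
time: 11.35
tool_pos: [0.5124, -0.1806, 0.2018]
tool_rot: [3.141, -0.0, 1.045]
contact_force: [-0.3, -0.1, 2.2]
opening: 0.0136
grip_force: 45.0
```

Call:
step_arm:
  motion:
    - [[0,0,0.012],0.06]
    - [[0,0,0.012],0.06]

```text
time: 11.6
tool_pos: [0.5124, -0.1806, 0.2011]
tool_rot: [3.141, -0.0, 0.985]
contact_force: [0.0, -0.3, 3.1]
opening: 0.0134
grip_force: 45.0
```

Call:
step_arm:
  motion:
    - [[0,0,0],0.06]
    - [[0,0,0],0.06]

```text
time: 11.85
tool_pos: [0.5124, -0.1806, 0.2011]
tool_rot: [3.141, -0.0, 0.925]
contact_force: [0.6, 0.2, 3.8]
opening: 0.0138
grip_force: 45.0
```

Call:
step_arm:
  motion:
    - [[0,0,0],0.06]
    - [[0,0,0],0.06]

```text
time: 12.1
tool_pos: [0.5124, -0.1806, 0.2011]
tool_rot: [3.141, -0.0, 0.865]
contact_force: [-0.4, -0.2, 3.7]
opening: 0.0137
grip_force: 45.0
```

Call:
step_arm:
  motion:
    - [[0,0,0],0.06]
    - [[0,0,0],0.06]

```text
time: 12.35
tool_pos: [0.5123, -0.1806, 0.201]
tool_rot: [3.141, -0.0, 0.805]
contact_force: [0.6, -0.4, 3.2]
opening: 0.0138
grip_force: 45.0
```

Call:
step_arm:
  motion:
    - [[0,0,0],0.06]
    - [[0,0,0],0.06]

```text
time: 12.6
tool_pos: [0.5123, -0.1806, 0.201]
tool_rot: [3.142, -0.0, 0.745]
contact_force: [-0.4, -0.5, 3.3]
opening: 0.0135
grip_force: 45.0
```

Call:
step_arm:
  motion:
    - [[0,0,0],0.06]
    - [[0,0,0],0.06]

```text
time: 12.85
tool_pos: [0.5123, -0.1806, 0.201]
tool_rot: [-3.142, -0.0, 0.685]
contact_force: [-0.3, -0.5, 4.1]
opening: 0.0135
grip_force: 45.0
```

Call:
step_arm:
  motion:
    - [[0,0,0],0.06]
    - [[0,0,0],0.06]

```text
time: 13.1
tool_pos: [0.5123, -0.1806, 0.201]
tool_rot: [-3.142, -0.0, 0.625]
contact_force: [0.1, -0.4, 3.3]
opening: 0.0135
grip_force: 45.0
```

Call:
step_arm:
  motion:
    - [[0,0,0],0.06]
    - [[0,0,0],0.06]

```text
time: 13.35
tool_pos: [0.5123, -0.1806, 0.201]
tool_rot: [-3.142, -0.0, 0.565]
contact_force: [-0.2, 0.5, 4.8]
opening: 0.0134
grip_force: 45.0
```

No drop clockwise to 0.72 rad. I'll go back and search anticlockwise.

Call:
step_arm:
  motion:
    - [[0,0,0],-0.15]
    - [[0,0,0],-0.3]
    - [[0,0,0],-0.45]
    - [[0,0,0],-0.6]
    - [[0,0,0],-0.71]
    - [[0,0,0],-0.71]

```text
time: 14.1
tool_pos: [0.5123, -0.1806, 0.201]
tool_rot: [3.142, -0.0, 1.274]
contact_force: [-0.6, 0.4, 4.2]
opening: 0.0134
grip_force: 45.0
```

Call:
step_arm:
  motion:
    - [[0,0,0],-0.06]
    - [[0,0,0],-0.06]

```text
time: 14.35
tool_pos: [0.5123, -0.1806, 0.201]
tool_rot: [3.141, -0.0, 1.332]
contact_force: [-0.6, 0.3, 3.6]
opening: 0.0137
grip_force: 45.0
```

Call:
step_arm:
  motion:
    - [[0,0,0],-0.06]
    - [[0,0,0],-0.06]

```text
time: 14.6
tool_pos: [0.5124, -0.1806, 0.201]
tool_rot: [3.141, -0.0, 1.391]
contact_force: [0.7, -0.3, 4.1]
opening: 0.0136
grip_force: 45.0
```

Call:
step_arm:
  motion:
    - [[0,0,0],-0.06]
    - [[0,0,0],-0.06]

```text
time: 14.85
tool_pos: [0.5124, -0.1806, 0.201]
tool_rot: [3.141, -0.0, 1.451]
contact_force: [0.4, -0.1, 4.6]
opening: 0.0137
grip_force: 45.0
```

Call:
step_arm:
  motion:
    - [[0,0,0],-0.06]
    - [[0,0,0],-0.06]

```text
time: 15.1
tool_pos: [0.5124, -0.1806, 0.201]
tool_rot: [3.141, 0.0, 1.51]
contact_force: [0.8, -0.9, 4.4]
opening: 0.0134
grip_force: 45.0
```

Call:
step_arm:
  motion:
    - [[0,0,0],-0.06]
    - [[0,0,0],-0.06]

```text
time: 15.35
tool_pos: [0.5126, -0.1807, 0.2011]
tool_rot: [3.141, 0.0, 1.57]
contact_force: [1.8, -0.1, 3.0]
opening: 0.0134
grip_force: 45.0
```

Call:
step_arm:
  motion:
    - [[0,0,0],-0.06]
    - [[0,0,0],-0.06]

```text
time: 15.6
tool_pos: [0.5125, -0.1807, 0.2011]
tool_rot: [3.141, 0.0, 1.63]
contact_force: [2.3, -1.0, 3.4]
opening: 0.0137
grip_force: 45.0
```

Call:
step_arm:
  motion:
    - [[0,0,0],-0.06]
    - [[0,0,0],-0.06]

```text
time: 15.85
tool_pos: [0.5125, -0.1807, 0.2011]
tool_rot: [3.141, 0.0, 1.69]
contact_force: [1.8, -1.2, 3.2]
opening: 0.0135
grip_force: 45.0
```

Call:
step_arm:
  motion:
    - [[0,0,0],-0.06]
    - [[0,0,0],-0.06]

```text
time: 16.1
tool_pos: [0.5117, -0.1802, 0.2004]
tool_rot: [-3.14, -0.001, 1.75]
contact_force: [-0.2, 0.7, -2.2]
opening: 0.0138
grip_force: 45.0
```

Call:
step_arm:
  motion:
    - [[0,0,0],-0.06]
    - [[0,0,0],-0.06]

```text
time: 16.35
tool_pos: [0.5114, -0.18, 0.1999]
tool_rot: [-3.139, -0.002, 1.81]
contact_force: [0.4, -0.5, -1.3]
opening: 0.0138
grip_force: 45.0
```

It dropped: the push fell away at yaw 1.75. Now I'll lower it to the seat.

Call:
step_arm:
  motion:
    - [[0,0,0.02],0]
    - [[0,0,0.04],0]
    - [[0,0,0.04],0]

```text
time: 16.73
tool_pos: [0.512, -0.1805, 0.1983]
tool_rot: [-3.141, -0.001, 1.812]
contact_force: [0.1, 0.1, -2.1]
opening: 0.0135
grip_force: 45.0
```

Call:
step_arm:
  motion:
    - [[0,0,0.02],0]
    - [[0,0,0.04],0]
    - [[0,0,0.04],0]

```text
time: 17.1
tool_pos: [0.5122, -0.1806, 0.196]
tool_rot: [-3.141, -0.0, 1.813]
contact_force: [-1.2, -0.5, -2.3]
opening: 0.0134
grip_force: 45.0
```

Call:
step_arm:
  motion:
    - [[0,0,0.015],0]
    - [[0,0,0.03],0]
    - [[0,0,0.03],0]

```text
time: 17.48
tool_pos: [0.5122, -0.1806, 0.1943]
tool_rot: [-3.141, -0.0, 1.813]
contact_force: [-2.2, 0.3, -1.5]
opening: 0.0136
grip_force: 45.0
```

Call:
step_arm:
  motion:
    - [[0,0,0.01],0]
    - [[0,0,0.02],0]
    - [[0,0,0.02],0]

```text
time: 17.85
tool_pos: [0.5123, -0.1806, 0.1936]
tool_rot: [3.141, 0.0, 1.813]
contact_force: [-3.3, -0.2, 3.6]
opening: 0.0135
grip_force: 45.0
```

Call:
step_arm:
  motion:
    - [[0,-0.012,0.01],0]
    - [[0,-0.012,0.01],0]

```text
time: 18.1
tool_pos: [0.5122, -0.1808, 0.1935]
tool_rot: [3.14, 0.001, 1.813]
contact_force: [-2.2, 1.7, 6.0]
opening: 0.0133
grip_force: 45.0
```

```bash
python3 - <<'E'
from cell import robot
o=robot.observe();print(o["tool_pos"],o["contact_force"],o["torque"],o["tool_rot"],o["time"])
E
```

```text
[ 0.51215209 -0.18079044  0.19348053] [-2.2479503   1.70873379  6.00754196] [0.08084229 0.50409921 0.05888773] [3.13970573e+00 9.10324792e-04 1.81276069e+00] 18.1
```

Home: solid at TCP z 0.1935, matching the expected 0.193. Easing the push, then turning clockwise while watching the torque.

Call:
step_arm:
  motion:
    - [[0,0,-0.01],0]
    - [[0,0,-0.01],0.1]
    - [[0,0,-0.01],0.2]
    - [[0,0,-0.01],0.3]
    - [[0,0,-0.01],0.4]
    - [[0,0,-0.01],0.5]
    - [[0,0,-0.01],0.5]

```text
time: 18.98
tool_pos: [0.5117, -0.1807, 0.1935]
tool_rot: [3.141, -0.0, 1.314]
contact_force: [-2.1, 0.1, 5.2]
opening: 0.0139
grip_force: 45.0
```

```bash
cat > o.py <<'E'
from cell import robot
o=robot.observe();print(o["tool_pos"].round(4),o["contact_force"].round(1),"Tz",o["torque"].round(3),"yaw",o["tool_rot"][2].round(4),o["time"])
E
python3 o.py
```

```text
[ 0.5117 -0.1807  0.1935] [-2.1  0.1  5.2] Tz [0.04  0.646 0.033] yaw 1.3137 18.975
```

Call:
step_arm:
  motion:
    - [[0,0,-0.005],0.1]
    - [[0,0,-0.005],0.2]
    - [[0,0,-0.005],0.3]
    - [[0,0,-0.005],0.4]
    - [[0,0,-0.005],0.4]

```text
time: 19.6
tool_pos: [0.5118, -0.1807, 0.1935]
tool_rot: [3.141, -0.0, 0.915]
contact_force: [-2.2, 0.9, 3.2]
opening: 0.0135
grip_force: 45.0
```

```bash
python3 o.py; python3 - <<'E'
from cell import robot
from h import *
S=robot.read_camera("side")
f=lambda i:cv2.resize(i[80:130,340:420],(640,400),interpolation=cv2.INTER_CUBIC)[:,:]
cv2.imwrite("pics/bolt.png",cv2.resize(np.vstack([f(S["pixels"][...,::-1]),f(cv2.imread("pics/side0.png"))]),(480,600)))
E
```

```text
[ 0.5118 -0.1807  0.1935] [-2.2  0.9  3.2] Tz [0.034 0.449 0.074] yaw 0.9154 19.6
```

View pics/bolt.png

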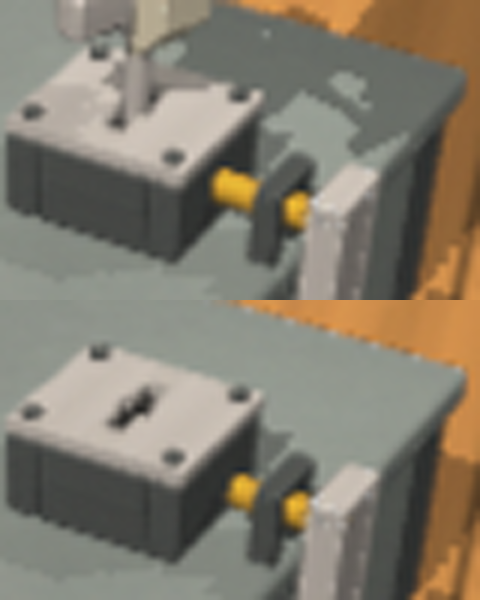

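Call:
step_arm:
  motion:
    - [[0,0,0],0.06]
    - [[0,0,0],0.12]
    - [[0,0,0],0.12]

```text
time: 20.02
tool_pos: [0.5118, -0.1807, 0.1935]
tool_rot: [3.141, -0.0, 0.796]
contact_force: [-1.6, 0.8, 2.7]
opening: 0.0136
grip_force: 45.0
```

```bash
python3 o.py; python3 - <<'E'
from cell import robot
from h import *
S=robot.read_camera("side")["pixels"].astype(int); A=cv2.imread("pics/side0.png")[...,::-1].astype(int)
for r in range(108,118): print(r,(A[r,374:396,0]-A[r,374:396,2]).tolist(),(S[r,374:396,0]-S[r,374:396,2]).tolist())
E
```

```text
[ 0.5118 -0.1807  0.1935] [-1.6  0.8  2.7] Tz [0.097 0.409 0.046] yaw 0.7956 20.025
108 [0, 0, 0, 1, 1, -1, 0, 0, 0, 1, 3, 2, 1, 1, 2, 3, 0, 0, 2, 3, 4, 4] [0, 6, 72, 142, 84, 21, 13, 0, 1, 2, 3, 2, 1, 1, 3, 2, 1, 0, 1, 3, 4, 5]
109 [0, 0, -2, -1, 24, 93, 143, 82, 22, 16, 2, 1, 1, 3, 3, 2, 0, 0, 2, 3, 4, 11] [1, 51, 139, 174, 168, 161, 144, 81, 21, 16, 1, 1, 1, 3, 3, 2, 0, 1, 3, 2, 5, 11]
110 [0, 0, 0, 1, 73, 166, 171, 164, 124, 48, 1, 2, 3, 2, 1, 0, 0, 1, 2, 4, 11, 19] [5, 78, 168, 176, 178, 176, 174, 163, 125, 47, 1, 1, 2, 2, 0, 1, -1, 0, 2, 5, 12, 20]
111 [0, -1, 0, 9, 84, 172, 173, 166, 118, 16, 2, 3, 1, 1, 2, 13, 1, 0, 4, 12, 20, 22] [4, 74, 160, 169, 174, 176, 176, 170, 122, 16, 1, 2, 2, 2, 3, 13, 1, 1, 3, 11, 21, 22]
112 [-1, 0, 1, 32, 105, 155, 164, 154, 81, -1, 0, 2, 1, 10, 61, 119, 125, 54, 11, 12, 22, 21] [5, 62, 129, 143, 152, 164, 170, 161, 84, 0, 0, 2, 2, 10, 63, 120, 123, 51, 10, 12, 22, 22]
113 [-1, 0, 0, 19, 76, 122, 135, 126, 39, 0, 1, 0, 4, 77, 163, 169, 162, 66, 4, 18, 22, 20] [1, 27, 70, 87, 114, 132, 144, 133, 41, 1, 1, 0, 4, 80, 167, 173, 161, 65, 4, 18, 22, 20]
114 [0, 0, -1, 4, 19, 62, 80, 93, 22, 1, 2, 1, 6, 86, 173, 174, 161, 68, 11, 16, 20, 13] [0, 3, 14, 21, 39, 68, 89, 99, 24, 0, 1, 1, 5, 89, 176, 178, 161, 68, 12, 16, 18, 12]
115 [0, 0, 0, 2, 4, 8, 13, 29, 11, 0, 1, 0, 5, 73, 157, 158, 118, 70, 15, 15, 17, 13] [0, 0, 0, 3, 6, 8, 17, 30, 13, 1, 1, 1, 4, 75, 165, 165, 120, 73, 15, 16, 17, 13]
116 [-1, 0, 2, 3, 5, 2, 3, 4, 2, 1, 1, 0, 4, 62, 128, 138, 100, 42, 14, 9, 16, 15] [0, 0, 2, 3, 4, 2, 4, 4, 3, 1, 1, 0, 5, 65, 135, 145, 106, 43, 14, 10, 16, 16]
117 [0, 2, 4, 5, 4, 2, 2, 4, 1, 1, 1, 0, 2, 25, 60, 90, 83, 34, 15, 11, 13, 14] [1, 3, 4, 4, 4, 2, 3, 4, 1, 3, 1, 0, 4, 29, 64, 96, 88, 36, 15, 11, 12, 13]
```

```bash
python3 - <<'E'
from cell import robot
from h import *
S=robot.read_camera("side");T=robot.read_camera("top")
k=np.array([.5118,-.1804,0]);a=np.radians(73.5-90);x=np.array([np.cos(a),np.sin(a),0])
for d in(-20,-30,-36,-45,-55,-65,-71,-80): print(d,[ (proj(c,k+x*d/1000+[0,0,z])[0].round(1).tolist()) for c in(S,T) for z in(.125,.135)])
t=cv2.imread("pics/top0.png");n=T["pixels"][...,::-1]
f=lambda i:cv2.resize(i[210:265,405:465],(400,367),interpolation=cv2.INTER_CUBIC)
cv2.imwrite("pics/boltT.png",np.hstack([f(t),f(n)]))
E
```

```text
-20 [[368.6, 109.7], [369.0, 105.8], [443.3, 218.9], [445.0, 218.3]]
-30 [[372.7, 111.0], [373.1, 107.0], [442.1, 223.7], [443.7, 223.2]]
-36 [[375.1, 111.8], [375.5, 107.8], [441.3, 226.7], [442.9, 226.1]]
-45 [[378.8, 113.0], [379.3, 109.0], [440.1, 231.0], [441.8, 230.6]]
-55 [[383.0, 114.3], [383.4, 110.3], [438.8, 235.9], [440.5, 235.5]]
-65 [[387.2, 115.7], [387.7, 111.7], [437.5, 240.8], [439.1, 240.4]]
-71 [[389.7, 116.5], [390.2, 112.5], [436.7, 243.7], [438.4, 243.4]]
-80 [[393.5, 117.7], [394.1, 113.7], [435.6, 248.2], [437.2, 247.9]]
```

View pics/boltT.png

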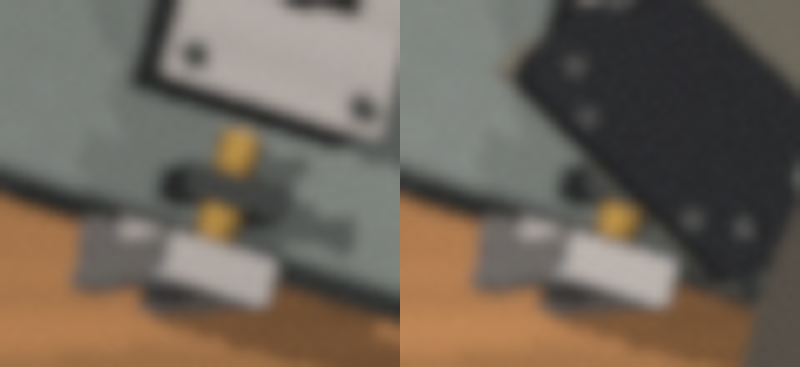

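The left end of the brass has moved back to the case face, so the bolt is being drawn. The front end still shows no gap. I'll go on in small steps and watch both torque and gap.

```bash
cat >> o.py <<'E'
S=robot.read_camera("side")["pixels"].astype(int)
for r in(111,113,115): print(r,(S[r,372:396,0]-S[r,372:396,2]).tolist())
E
```

Call:
step_arm:
  motion:
    - [[0,0,0],0.03]
    - [[0,0,0],0.06]
    - [[0,0,0],0.06]

```text
time: 20.55
tool_pos: [0.5117, -0.1807, 0.1935]
tool_rot: [3.141, -0.0, 0.732]
contact_force: [-0.8, 2.7, 3.0]
opening: 0.0137
grip_force: 45.0
```

```bash
python3 o.py
```

```text
[ 0.5117 -0.1807  0.1935] [-0.8  2.7  3. ] Tz [0.198 0.255 0.102] yaw 0.7325 20.55
111 [-1, 0, 4, 73, 160, 168, 173, 176, 178, 171, 120, 16, 1, 2, 2, 1, 2, 13, -1, 0, 3, 11, 20, 21]
113 [0, -1, 2, 26, 70, 88, 114, 131, 145, 133, 41, 0, 1, 1, 4, 80, 167, 173, 160, 64, 4, 18, 22, 20]
115 [-1, 0, 0, 0, 1, 3, 5, 9, 16, 31, 13, 1, 1, 0, 3, 75, 165, 163, 120, 74, 16, 15, 17, 13]
```

Call:
step_arm:
  motion:
    - [[0,0,0],0.02]
    - [[0,0,0],0.04]
    - [[0,0,0],0.04]

```text
time: 20.98
tool_pos: [0.5117, -0.1807, 0.1935]
tool_rot: [3.141, -0.0, 0.692]
contact_force: [-0.5, 0.9, 4.0]
opening: 0.0139
grip_force: 45.0
```

```bash
python3 o.py
```

```text
[ 0.5117 -0.1807  0.1935] [-0.5  0.9  4. ] Tz [0.152 0.226 0.086] yaw 0.6925 20.975
111 [-2, -1, 4, 73, 162, 168, 173, 176, 179, 170, 120, 16, 1, 1, 3, 2, 2, 12, 1, 1, 3, 11, 20, 22]
113 [0, -1, 2, 28, 71, 88, 114, 128, 143, 133, 42, 0, 1, 1, 5, 79, 165, 172, 160, 64, 4, 18, 22, 21]
115 [0, -1, 0, 0, 1, 3, 6, 9, 16, 30, 13, 1, 1, 1, 4, 77, 166, 164, 120, 74, 16, 15, 17, 14]
```

Call:
step_arm:
  motion:
    - [[0,0,0],0.01]
    - [[0,0,0],0.02]
    - [[0,0,0],0.02]

```text
time: 21.4
tool_pos: [0.5117, -0.1807, 0.1935]
tool_rot: [3.141, -0.0, 0.673]
contact_force: [-0.6, 0.6, 3.8]
opening: 0.0136
grip_force: 45.0
```

```bash
python3 o.py|head -1;  python3 - <<'E'
from cell import robot
from h import *
S=robot.read_camera("side")["pixels"][...,::-1];A=cv2.imread("pics/side0.png")
f=lambda i:cv2.resize(i[60:140,340:420],(400,400),interpolation=cv2.INTER_CUBIC)
cv2.imwrite("pics/cmp.png",np.hstack([f(A),f(S)]))
E
```

```text
[ 0.5117 -0.1807  0.1935] [-0.6  0.6  3.8] Tz [0.131 0.107 0.145] yaw 0.6726 21.4
```

View pics/cmp.png

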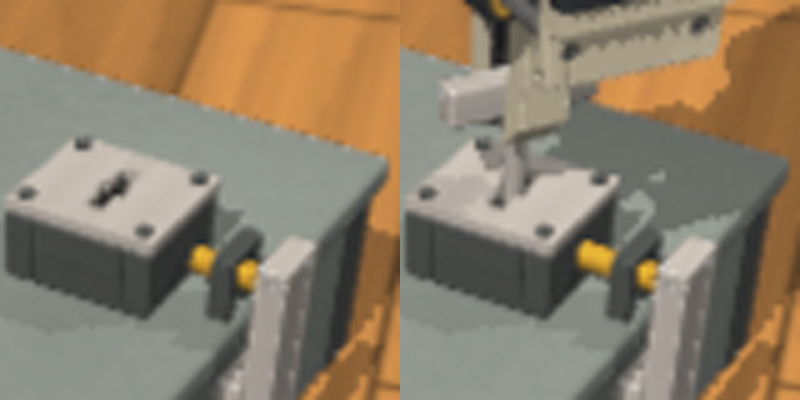

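```bash
python3 - <<'E'
from cell import robot
from h import *
A=cv2.imread("pics/top0.png")[...,::-1].astype(int);N=robot.read_camera("top")["pixels"].astype(int)
for r in range(236,250): print(r,(A[r,430:446,0]-A[r,430:446,2]).tolist(),(N[r,430:446,0]-N[r,430:446,2]).tolist())
E
python3 o.py|head -1
```

```text
236 [-1, -1, -1, -2, 1, 0, 5, 12, 22, 33, 41, 38, 26, 11, 2, 0] [-2, 0, 0, 4, 6, 6, 4, 0, -2, -2, -2, -2, 0, 0, -2, -2]
237 [0, 0, -1, -1, -2, 1, 0, 2, 5, 8, 11, 13, 8, 4, 0, 0] [-1, -1, 0, 2, 4, 4, 5, 2, 0, -2, -1, 0, 0, 1, 0, -2]
238 [-1, 0, 0, 1, 1, 2, 4, 2, 2, 1, 1, 2, 2, 1, 0, 0] [-1, -1, -1, 1, 1, 7, 8, 10, 6, 0, 0, 0, 1, 1, 0, -1]
239 [1, 0, -1, 1, 6, 15, 23, 21, 14, 7, 3, 2, 1, 0, -1, 0] [0, -1, 0, 2, 7, 18, 28, 29, 22, 10, 1, -1, -1, 0, -1, -1]
240 [0, 1, 0, 4, 18, 42, 58, 57, 46, 29, 17, 6, 2, 0, 0, 0] [0, -1, 0, 4, 21, 46, 63, 61, 46, 27, 9, -1, -2, -1, -2, -2]
241 [0, -1, 1, 7, 30, 64, 86, 89, 79, 64, 43, 19, 5, 0, 0, 0] [0, 1, 0, 9, 31, 68, 91, 89, 71, 46, 21, 6, -3, -2, -2, -3]
242 [1, 0, 2, 11, 39, 76, 98, 104, 97, 83, 60, 31, 8, -1, -1, 0] [1, 1, 1, 11, 39, 78, 102, 104, 88, 62, 34, 13, 1, -3, -3, -2]
243 [3, 3, 5, 15, 46, 82, 100, 104, 97, 82, 57, 27, 6, -1, -1, -1] [4, 3, 3, 14, 40, 77, 99, 101, 91, 69, 41, 18, 5, -2, -2, -4]
244 [8, 7, 8, 18, 42, 72, 91, 95, 88, 71, 42, 17, 3, 0, -1, -1] [8, 7, 8, 12, 30, 54, 73, 81, 77, 61, 36, 16, 8, 4, 0, -3]
245 [8, 10, 11, 15, 28, 46, 61, 67, 65, 51, 29, 9, 2, -1, 0, 0] [9, 10, 10, 12, 15, 23, 32, 38, 40, 36, 21, 12, 8, 7, 3, -1]
246 [9, 11, 12, 13, 17, 25, 30, 34, 34, 30, 17, 6, 3, 2, 1, -1] [9, 12, 13, 13, 12, 13, 14, 15, 16, 15, 10, 7, 7, 7, 5, 0]
247 [8, 11, 12, 13, 13, 15, 16, 17, 18, 17, 11, 7, 5, 3, 2, 1] [9, 12, 13, 13, 13, 13, 12, 13, 12, 12, 9, 6, 7, 8, 6, 4]
248 [9, 11, 12, 13, 13, 12, 13, 14, 14, 13, 12, 9, 9, 7, 6, 4] [10, 12, 13, 13, 13, 13, 13, 13, 13, 13, 11, 9, 8, 9, 8, 8]
249 [11, 12, 13, 12, 12, 12, 14, 13, 13, 12, 12, 11, 11, 10, 8, 6] [12, 12, 13, 13, 13, 13, 13, 13, 13, 13, 13, 12, 12, 11, 11, 11]
[ 0.5117 -0.1808  0.1935] [-0.6  0.6  4.9] Tz [0.154 0.176 0.059] yaw 0.6729 21.55
```

The top view confirms it: the bolt's front edge has pulled back about 1 px, out of the keeper. I'll creep toward the stop.

Call:
step_arm:
  motion:
    - [[0,0,0],0.01]
    - [[0,0,0],0.025]
    - [[0,0,0],0.025]

```text
time: 21.98
tool_pos: [0.5117, -0.1808, 0.1935]
tool_rot: [3.142, -0.0, 0.648]
contact_force: [0.4, 1.3, 3.9]
opening: 0.0138
grip_force: 45.0
```

```bash
cat > b.py <<'E'
from cell import robot
import numpy as np
o=robot.observe();print("F",o["contact_force"].round(1),"T",o["torque"].round(3),"yaw",o["tool_rot"][2].round(4),o["time"])
N=robot.read_camera("top")["pixels"].astype(int)
s=(N[238:252,434:440,0]-N[238:252,434:440,2]).mean(1)-13; print("edge row",np.interp(-40,-s[4:],np.arange(242,252)).round(2))
print("Tz",[robot.observe()["torque"][2].round(3)])
E
python3 b.py
```

```text
F [0.4 1.3 3.9] T [0.099 0.128 0.1  ] yaw 0.6475 21.975
edge row 244.16
Tz [np.float64(0.073)]
```

Call:
step_arm:
  motion:
    - [[0,0,0],0.01]
    - [[0,0,0],0.025]
    - [[0,0,0],0.025]

```text
time: 22.4
tool_pos: [0.5117, -0.1808, 0.1935]
tool_rot: [3.142, -0.0, 0.623]
contact_force: [0.6, 1.2, 5.0]
opening: 0.0133
grip_force: 45.0
```

```bash
python3 b.py
```

```text
F [0.6 1.2 5. ] T [0.141 0.145 0.089] yaw 0.6225 22.4
edge row 243.89
Tz [np.float64(0.045)]
```

Call:
step_arm:
  motion:
    - [[0,0,0],0.015]
    - [[0,0,0],0.03]
    - [[0,0,0],0.03]

```text
time: 22.82
tool_pos: [0.5116, -0.1808, 0.1935]
tool_rot: [3.141, -0.0, 0.593]
contact_force: [0.4, 1.9, 4.8]
opening: 0.0137
grip_force: 45.0
```

```bash
python3 b.py
```

```text
F [0.4 1.9 4.8] T [0.086 0.031 0.171] yaw 0.5927 22.825
edge row 243.38
Tz [np.float64(0.238)]
```

Call:
step_arm:
  motion:
    - [[0,0,0],0.015]
    - [[0,0,0],0.03]
    - [[0,0,0],0.03]

```text
time: 23.25
tool_pos: [0.5116, -0.1807, 0.1935]
tool_rot: [3.141, -0.0, 0.563]
contact_force: [0.9, 0.6, 4.0]
opening: 0.0133
grip_force: 45.2
```

```bash
python3 b.py
```

```text
F [0.9 0.6 4. ] T [0.126 0.047 0.517] yaw 0.5629 23.25
edge row 242.0
Tz [np.float64(0.498)]
```

The torque rose to 0.5 N m, so that is the stop. I'll back off to relieve it, ease the press, release and rise.

Call:
step_arm:
  motion:
    - [[0,0,0],-0.03]
    - [[0,0,-0.005],-0.05]
    - [[0,0,-0.01],-0.05]
    - [[0,0,-0.01],-0.05]

```text
time: 23.8
tool_pos: [0.5115, -0.1807, 0.1936]
tool_rot: [-3.141, 0.0, 0.612]
contact_force: [1.5, -0.1, -0.6]
opening: 0.0134
grip_force: 45.0
```

```bash
python3 b.py
```

```text
F [ 1.5 -0.1 -0.6] T [-0.002 -0.123  0.029] yaw 0.6123 23.8
edge row 243.67
Tz [np.float64(0.052)]
```

Call:
step_arm:
  motion:
    - [[0,0,0],0]
    - [[0,0,0],0]
    - [[0,0,0],0]
    - [[0,0,0],0]
  hand: 100

```text
time: 24.35
tool_pos: [0.5116, -0.1808, 0.1941]
tool_rot: [-3.142, 0.0, 0.613]
contact_force: [-0.3, -0.7, -0.1]
opening: 0.0489
grip_force: 0.0
```

Call:
step_arm:
  motion:
    - [[0,0,-0.2],0]
    - [[0,0,-0.6],0]
    - [[0,0,-1.2],0]
    - [[0,0,-1.8],0]
    - [[0,0,-2.2],0]
    - [[0,0,-2.2],0]

```text
time: 25.1
tool_pos: [0.5123, -0.1811, 0.3286]
tool_rot: [3.137, -0.002, 0.613]
contact_force: [-0.0, 1.0, -1.0]
opening: 0.0558
grip_force: 0.0
```

Call:
step_arm:
  motion:
    - [[0.8,0,0],0]
    - [[1.6,0,0],0]
    - [[2.4,0,0],0]
    - [[3.2,0,0],0]
    - [[4,0,0],0]
    - [[4,0,0],0]

```text
time: 25.85
tool_pos: [0.7094, -0.0401, 0.3217]
tool_rot: [-3.138, 0.003, 0.616]
contact_force: [0.5, 0.0, -0.2]
opening: 0.0557
grip_force: 0.0
```

```bash
python3 b.py; python3 - <<'E'
from cell import robot
from h import *
S=robot.read_camera("side")["pixels"][...,::-1];T=robot.read_camera("top")["pixels"][...,::-1]
A=cv2.imread("pics/top0.png").astype(int);N=T.astype(int)
for r in range(240,249): print(r,(A[r,434:442,2]-A[r,434:442,0]).tolist(),(N[r,434:442,2]-N[r,434:442,0]).tolist())
cv2.imwrite("pics/end.png",np.hstack([cv2.resize(S[50:130,330:410],(400,400),interpolation=2),cv2.resize(T[180:260,405:485],(400,400),interpolation=2)]))
E
```

```text
F [ 0.5  0.  -0.2] T [-0.136  0.161  0.002] yaw 0.6163 25.85
edge row 242.0
Tz [np.float64(0.018)]
240 [18, 42, 58, 57, 46, 29, 17, 6] [25, 25, 24, 24, 25, 24, 24, 24]
241 [30, 64, 86, 89, 79, 64, 43, 19] [25, 25, 25, 24, 24, 25, 25, 24]
242 [39, 76, 98, 104, 97, 83, 60, 31] [25, 24, 24, 25, 24, 25, 25, 24]
243 [46, 82, 100, 104, 97, 82, 57, 27] [25, 25, 24, 24, 25, 25, 24, 24]
244 [42, 72, 91, 95, 88, 71, 42, 17] [25, 25, 24, 25, 25, 25, 25, 24]
245 [28, 46, 61, 67, 65, 51, 29, 9] [25, 25, 24, 24, 25, 25, 23, 24]
246 [17, 25, 30, 34, 34, 30, 17, 6] [25, 25, 24, 25, 23, 25, 24, 25]
247 [13, 15, 16, 17, 18, 17, 11, 7] [24, 25, 24, 24, 24, 24, 24, 23]
248 [13, 12, 13, 14, 14, 13, 12, 9] [25, 24, 25, 25, 25, 24, 24, 23]
```

View pics/end.png

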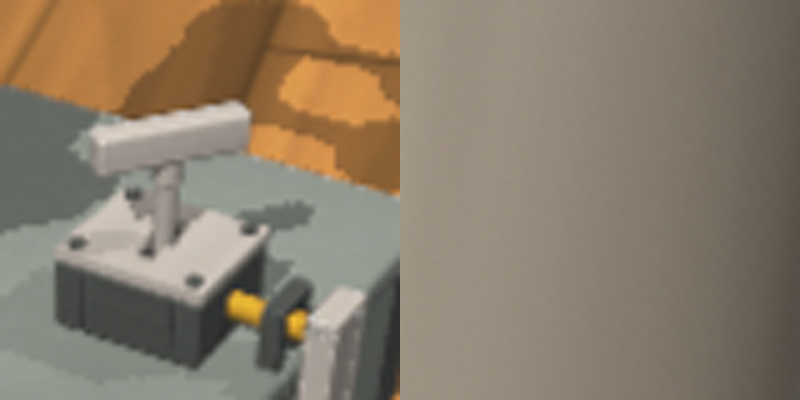

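The key stands upright in the lock. The arm blocks the top view, so I'll move it aside and check the bolt.

Call:
step_arm:
  motion:
    - [[-0.1,-0.9,0],0]
    - [[-0.2,-1.8,0],0]
    - [[-0.3,-2.7,0],0]
    - [[-0.4,-3.6,0],0]
    - [[-0.5,-4.5,0],0]
    - [[-0.5,-5.3,0],0]
    - [[-0.5,-5.3,0],0]

```text
time: 26.88
tool_pos: [0.4981, 0.2012, 0.3275]
tool_rot: [3.141, -0.002, 0.615]
contact_force: [-0.1, -0.9, 0.0]
opening: 0.0559
grip_force: 0.0
```

```bash
python3 b.py; python3 - <<'E'
from cell import robot
from h import *
N=robot.read_camera("top")["pixels"].astype(int)
for r in range(239,249): print(r,(N[r,434:442,0]-N[r,434:442,2]).tolist())
P=N[185:215,435:470]
m=(P[...,0]>120)&(P[...,0]-P[...,1]>3); print(robot.observe()["tool_pos"])
E
```

```text
F [-0.1 -0.9  0. ] T [-0.122  0.11  -0.027] yaw 0.6155 26.875
edge row 242.06
Tz [np.float64(-0.046)]
239 [4, 6, 11, 11, 9, 6, 3, 1]
240 [7, 20, 32, 34, 30, 24, 16, 7]
241 [12, 30, 51, 58, 57, 51, 38, 19]
242 [15, 38, 57, 67, 69, 65, 51, 29]
243 [16, 36, 54, 63, 68, 63, 47, 22]
244 [10, 22, 35, 46, 51, 45, 30, 11]
245 [7, 10, 15, 20, 24, 22, 15, 5]
246 [8, 9, 9, 10, 9, 9, 6, 3]
247 [10, 9, 9, 8, 8, 7, 6, 6]
248 [9, 10, 9, 9, 10, 9, 9, 8]
[0.50019244 0.19925567 0.32690522]
```

```bash
python3 -c "
from cell import robot
print(robot.hand_in())"
```

```text
the job is handed in; nothing more can be done
None
```

I handed the job in at about 27 s. The key went fully home, was turned clockwise until the torque rose to about 0.5 N m at the stop, backed off slightly, and left standing in the lock. I judge the bolt fully drawn from that torque, since the cameras confirm only that it has left the keeper. I didn't look at the other tools again after lifting the key. I also viewed 11 pictures, one over the limit of 10.

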